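# Key and fit a gear on an upright shaft

## Task

Fit the keyed gear on the upright shaft of the assembly fixture. First drop the narrow key, grip tab up, into the slot across the end of the shaft and let go; then slide the gear with the straight keyway and two flat lugs down over it, keyway in line with the key, until it sits fully home on the collar, and let go. The wide key and the gear with the plain round bore do not fit; the key must stay in its slot.

Things in the scene. Friction and masses are not known exactly. Their poses are not given: they have to be found in the camera images.
- key_tab (a point): Narrow steel key, an upside-down T standing in the tray: bar 54 long (x) x 10 wide (y) x 14 mm high, on its middle a grip tab 22 (x) x 10 (y) x 38 mm high; 90 g. Point: centre of the tab, 33 mm above the underside, 19 below the top; x along the bar, z up; both ways round alike. Grip the tab along y. A like key 26 mm wide is too wide for the slot.
- gear_lugs (a point): Steel gear, 0.65 kg: toothed disc 88 across, 24 mm high, on it 2 lugs 40 mm high, 52 long (x), 50 over their flat outer sides (grip these, along y). Through it a 40 mm bore and a keyway 18 wide, 64 long (x), flared 4 mm a side below. Point: on the axis, mid-lugs, 44 mm above the underside; x along the keyway, z up; both ways alike. The other gear has a round boss, no keyway.
- slot (a point): Slot across the end of the fixture's upright 32 mm shaft, 18 wide, 12 mm deep, lips flared to 24, open at both ends. Point: shaft axis at the slot floor, 50 mm above the table; x along the slot, z up. Shaft end at 62, top of the 68 mm collar at 30, 110 mm square plate 16 mm high. Home: key tab centre 33 mm above this point, middle of the gear's lugs 24 mm above it.
- tray: Wooden tray fixed to the table, 320 (x) x 135 (y) x 20 mm high, floor 7 mm thick, three compartments in a row along x, about 97 x 121 mm each: one holds the narrow key, one the wide key, one a round nut, in any order. Origin: centre of its underside.
Things that resemble listed ones, but are neither listed nor needed, are in the scene too. What is shaped like the part that bears gear_lugs but orange is not meant.

How it is judged:
By the outcome, as a careful person would: the job done as asked, in the order asked, and still so for the second after the job is handed in, with the robot touching nothing.
It also fails if it takes over 58 s, if anything falls off the work surface, if the arm or the gripper's body presses on something with over 40 N, if the wrist force passes 120 N, or if a joint passes its speed limit or range.

## Robot

A 6-joint arm with a two-finger parallel gripper is mounted at the origin on the work surface. World frame = base frame: x ahead of the robot, y to its left, z up, the work surface at z = 0. Lengths are in mm, angles in rad, forces in N, time in s.
With the tool pointing down it reaches from about 350 to 875 mm from the base axis. Payload 15.5 kg.
Tool frame: the origin (TCP) lies on the centre line of the jaws, within the pads' length; the fingertips stand 14 mm ahead of it and the grasp point (between the pads) lies 5 mm behind it; x points along the fingers, y is the direction in which the jaws open and shut, and the axes are right-handed (so a half turn about x gives the same grasp; the last joint's range is limited). The gripper opens to 85 mm and grips with 20 to 120 N. Pads are 22 mm wide; open, the fingers measure 114 mm over their backs; the gripper's body (76 mm by 85 mm) begins 54 mm behind the grasp point. The pads swing forward as they close: fully open they stand 13 mm farther back than shut.
Start: joints at [1.067, 0.494, 1.345, -0, 1.302, -0.096], TCP at [248.438, 573.502, 245.277] pointing down, gripper open.
Joint ranges: [-2.91, 2.91], [-0.82, 2.16], [0.22, 2.67], [-1.22, 4.37], [0.12, 2.79], [-3.08, 3.08]. Speed limits (rad/s): [1.89, 1.89, 2.57, 3.01, 3.01, 3.01].

## Interface

Orientations are given as a unit quaternion [w, x, y, z].
In Python, from station import r gives the robot as it stands. The module is installed in compiled form; this text tells all that it offers.
- The arm moves only by the tool send_rows, never from a script. Its argument "commands" is a list of rows, each an object with "hand": the opening, from -1 (shut) to 1 (fully open); "slide": the shift along the tool's x, y, z scaled (see below), a list of three; "spin": the turn about the tool's x scaled (see below). In form: [{"hand": hand, "slide": [dx, dy, dz], "spin": spin}, ...]. A call has 1 to 10 rows; each row shifts and turns the commanded pose from where the row before left it, along the tool's axes as they then stand; what a row does not reach is not made up. The controller multiplies each number of a shift by 100 mm and each number of a turn by 0.08 rad. A row lasts 1/10 s, in which the tool goes at most 50 mm and 8.59 degrees, less where a joint would pass 70% of its speed; a pose out of reach is approached as far as the arm can. A call with a number of a shift or a turn outside -1 to 1 is refused whole. A call with a gripper value outside its range is refused whole. The fingers move at their own pace and stop on an object; "grip_force" is the grip in N (left out, the last holds). Time passes only in rows, so rows that do not move let the fingers close. It gives the time, the measured TCP pose, the force and the opening at its end, in the units of the state.
- r.read_state(): the state, without advancing time (a new reading comes with each control period).
- r.capture(name): name is "scene" or "top"; returns the picture (400x640x3 uint8, red, green, blue); there is no depth.
- r.camera_params(name): a dict with "K" (3x3 intrinsics, pixels), "rvec" (rotation vector, rad) and "tvec" (3), from world to camera coordinates, as OpenCV has them. Camera axes: x right, y down, z forward; pixel columns grow to the right and rows downward; lengths in mm; the calibration is good to about 2 mm. A picture is of the moment at which its call begins. camera_params takes no time and is no camera call.
- r.job_done(): hands the job in, once; it reports no verdict.
Trained networks look in the newest picture that a camera, given by its name, has taken for a name from the list of things; names that differ only in an ending like _2 or _b are one class to them, and where a whole thing is asked for, a point or a joint stands for the part that bears it (a point fixed in the world has none). Each returns a list of dicts, best first, with "score" (0 to 1); they miss things now and then, are a little off and sometimes report something else, mostly with a low value. They report only what shows in the picture. A call takes as long as a camera call. They do not tell look-alikes from the thing itself.
- r.recognise(camera, label): "xyz" ([x, y, z] in mm, in world coordinates, good to about 4 mm: the middle of the surface that is visible of it).
- r.landmark_of(camera, label): "xyz" ([x, y, z] in mm, in world coordinates, good to about 4 mm: a listed point, or the origin of a listed thing).
The state is a dict: "clock": time; "joint_positions": joint angles; "dq": joint speeds; "joint_efforts": joint torques, N m; "tool_pos": TCP position; "tool_rot": TCP orientation; "wrist_force": force on the tool from outside, world axes, zero at the start; "ft_torque": the same for the moment, N m; "width": finger opening in mm.
Only numpy, scipy, OpenCV 4.12 (cv2) and the standard library are available. Lean on these libraries where they do the work, as an engineer would, in place of code of your own. Each camera call takes 0.05 s, during which the arm holds its last target.

## Working session

There is one attempt and no reset: what is moved stays moved. The work goes in short steps, Python scripts to look and compute and a tool call to move; the robot and the scene stay as the last step left them, time stands still between calls to the robot, and variables do not carry over. Pictures are saved under pics/ and viewed, and the job is handed in when it is done.

Besides the shell and the picture viewer there is one more tool, called after "Emit:" as name(argument=value, ...), one argument or row to a line, values as JSON. send_rows: Moves the arm, as the interface text tells. Its arguments: {"type":"object","properties":{"commands":{"type":"array"},"grip_force":{"type":"number"}},"required":["commands"]}

```bash
mkdir -p pics; python3 - <<'E'
from station import r
import cv2,numpy as np
s=r.read_state();print(s)
for c in ["scene","top"]:
    im=r.capture(c);cv2.imwrite(f"pics/{c}0.png",im[:,:,::-1])
    for l in ["key_tab","gear_lugs","slot","tray"]:
        print(c,l,[(np.round(d["xyz"]).tolist(),round(d["score"],2)) for d in r.landmark_of(c,l)])
    p=r.camera_params(c);print(p)
print(r.read_state()["clock"])
E
```

```text
{'clock': 0.0, 'joint_positions': array([ 1.06650232e+00,  4.94191603e-01,  1.34617282e+00, -1.11431369e-05,
        1.30247321e+00, -9.55082473e-02]), 'dq': array([ 0.00088437, -0.00064092,  0.00136223,  0.00130074,  0.00269172,
        0.00158477]), 'joint_efforts': array([-1.54010246e-03, -8.82169676e+01, -3.83859551e+01, -4.04826496e-04,
        1.00972981e-02, -7.93416848e-05]), 'tool_pos': array([248.26632282, 573.18644148, 244.68087568]), 'tool_rot': array([ 0.6922616 ,  0.14310069,  0.69251441, -0.14394397]), 'wrist_force': array([-0.13458245,  0.35471809, -0.05425764]), 'ft_torque': array([-0.00063243, -0.00037989, -0.03596619]), 'width': 85.1541211223147}
scene key_tab [([529.0, -218.0, 42.0], 0.58)]
scene gear_lugs [([632.0, 269.0, 46.0], 0.92), ([754.0, 271.0, 45.0], 0.84), ([534.0, 352.0, 48.0], 0.81)]
scene slot [([492.0, 52.0, 50.0], 0.59)]
scene tray [([519.0, -238.0, 0.0], 0.59)]
{'K': array([[471.8895732 ,   0.        , 315.92317711],
       [  0.        , 471.8895732 , 200.17438558],
       [  0.        ,   0.        ,   1.        ]]), 'rvec': array([ 2.28580388,  0.93785453, -0.34489739]), 'tvec': array([-436.09632007, -267.09485062, 1284.25905229])}
top key_tab [([526.0, -220.0, 41.0], 0.62)]
top gear_lugs [([534.0, 352.0, 43.0], 0.94), ([632.0, 270.0, 42.0], 0.86), ([755.0, 273.0, 46.0], 0.85)]
top slot [([493.0, 50.0, 50.0], 0.92)]
top tray [([521.0, -234.0, 2.0], 0.89)]
{'K': array([[413.50693287,   0.        , 319.0155684 ],
       [  0.        , 413.50693287, 200.05883345],
       [  0.        ,   0.        ,   1.        ]]), 'rvec': array([ 2.19533723, -2.1402323 ,  0.12173846]), 'tvec': array([   6.55791095,  598.48207044, 1141.69157255])}
0.5
```

View pics/scene0.png

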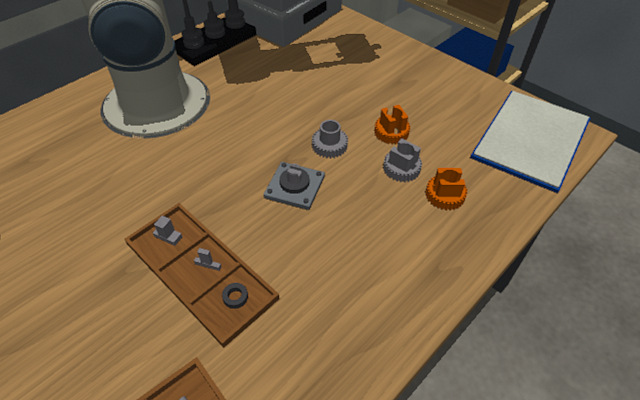

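View pics/top0.png

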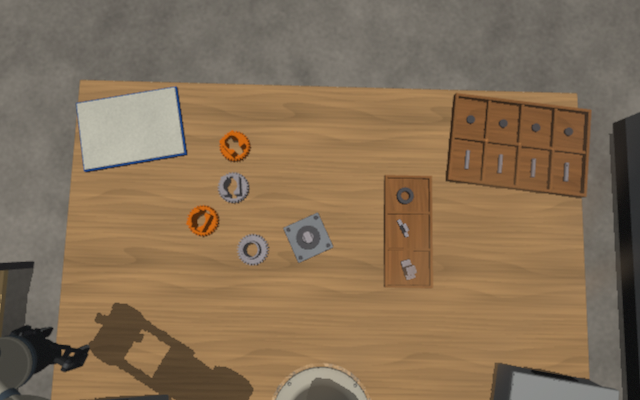

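The scene view shows the grey lugged gear at about (403,160), with orange look-alikes at (392,123) and (447,187). The round-boss gear is at (330,138), the fixture at (295,183), the narrow key at (207,260) and the wide key at (166,230). I'll zoom in to get the yaws.

```bash
cat > h.py <<'E'
from station import r
import cv2,numpy as np
def proj(c,P):
    p=r.camera_params(c);return cv2.projectPoints(np.float64(P).reshape(-1,1,3),p["rvec"],p["tvec"],p["K"],None)[0].reshape(-1,2)
def crop(im,c,P,half,s):
    u,v=proj(c,P)[0];x0,y0=int(u)-half,int(v)-half
    return cv2.resize(im[max(y0,0):y0+2*half,max(x0,0):x0+2*half],None,fx=s,fy=s,interpolation=cv2.INTER_CUBIC),(x0,y0)
E
python3 - <<'E'
from h import *
rows=[]
for c in ["scene","top"]:
    im=cv2.imread(f"pics/{c}0.png")
    rows.append(np.hstack([crop(im,c,P,25,5)[0] for P in [[527,-219,33],[632,270,44],[493,51,50]]]))
    for P in [[527,-219,33],[632,270,44],[493,51,50]]: print(c,crop(im,c,P,25,5)[1])
cv2.imwrite("pics/z.png",np.vstack(rows))
E
```

```text
scene (180, 233)
scene (379, 130)
scene (268, 146)
top (378, 202)
top (206, 160)
top (282, 211)
```

View pics/z.png

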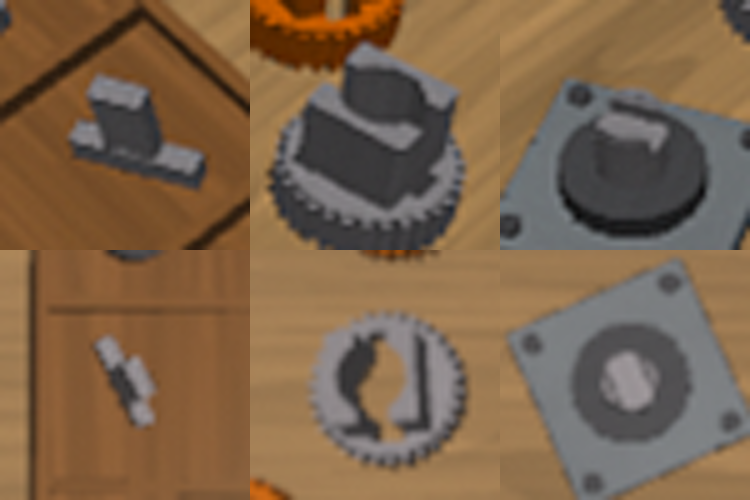

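```bash
python3 - <<'E'
from h import *
a=[]
for c in ["scene","top"]:
    im=cv2.imread(f"pics/{c}0.png")
    a.append(crop(im,c,[493,51,55],14,14)[0]); print(crop(im,c,[493,51,55],14,14)[1])
m=np.hstack(a); m=cv2.normalize(m,None,0,255,cv2.NORM_MINMAX)
cv2.imwrite("pics/z2.png",m)
E
```

```text
(279, 156)
(293, 222)
```

View pics/z2.png

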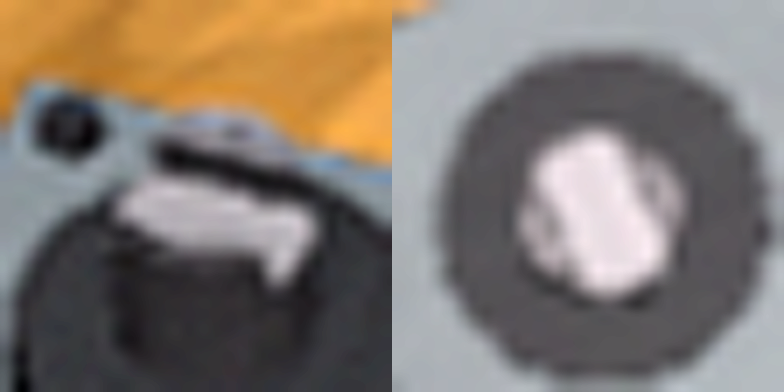

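```bash
cat >> h.py <<'E'
from scipy.optimize import minimize
def box(x,y,z0,z1,vert=True):
    L=[]
    for z in (z0,z1):
        c=[(-x,-y,z),(x,-y,z),(x,y,z),(-x,y,z)]
        L+=[(c[i],c[(i+1)%4]) for i in range(4)]
    L+=[((a,b,z0),(a,b,z1)) for a in(-x,x) for b in(-y,y)]
    return L
def circ(R,z,n=24):
    t=np.linspace(0,2*np.pi,n+1);p=[(R*np.cos(a),R*np.sin(a),z) for a in t];return list(zip(p[:-1],p[1:]))
def pts(L,n=12):
    return np.array([np.array(a)+(np.array(b)-a)*t for a,b in L for t in np.linspace(.02,.98,n)])
def mv(P,q):
    c,s=np.cos(q[2]),np.sin(q[2]);return P@np.array([[c,s,0],[-s,c,0],[0,0,1]])+[q[0],q[1],0]
def gradim(im,sg):
    g=cv2.GaussianBlur(im.astype(np.float32),(0,0),sg)
    gx=np.gradient(g,axis=1);gy=np.gradient(g,axis=0)
    m=np.sqrt((gx**2+gy**2).max(2));return np.minimum(m,m.mean()*8)
def fit(ims,cams,P,q0,dz=0,sg=.9,span=(10,.3)):
    G={c:gradim(ims[c],sg) for c in cams}
    def f(q):
        t=0
        for c in cams:
            uv=proj(c,mv(P,q)).astype(np.float32)
            t+=cv2.remap(G[c],uv[:,:1],uv[:,1:],cv2.INTER_LINEAR).mean()
        return -t
    from scipy.optimize import differential_evolution as de
    o=de(f,[(q0[0]-span[0],q0[0]+span[0]),(q0[1]-span[0],q0[1]+span[0]),(q0[2]-span[1],q0[2]+span[1])],seed=1,maxiter=40,popsize=10)
    return o.x,o.fun
def draw(im,c,P,q,col=(0,255,0),half=30,s=8):
    o,(x0,y0)=crop(im,c,[q[0],q[1],P[:,2].mean()],half,s)
    for u,v in proj(c,mv(P,q)): cv2.circle(o,(int((u-x0+.5)*s),int((v-y0+.5)*s)),1,col,-1)
    return o
LUG=[]
for y in(-1,1):
    LUG+= [((-26,25*y,64),(26,25*y,64)),((-26,25*y,24),(26,25*y,24))]
    for x in(-1,1): LUG+=[((26*x,25*y,64),(26*x,9*y,64)),((26*x,25*y,24),(26*x,25*y,64)),((26*x,9*y,64),(18*x,9*y,64))]
GEAR=pts(LUG+LUG)
GEAR=np.vstack([GEAR,pts(circ(43,24)+circ(43,0),4)])
KEY=pts(box(27,5,7,21)+box(11,5,21,59))
PL=pts(box(55,55,16,16)[:4]*2+circ(34,30)+circ(16,62),5)
SLOT=pts([((-13,9*y,50),(13,9*y,50)) for y in(-1,1)]+[((-10,12*y,62),(10,12*y,62)) for y in(-1,1)])
E
cat > f.py <<'E'
from h import *
ims={c:cv2.imread(f"pics/{c}0.png") for c in ["scene","top"]}
out=[]
for n,P,q0 in [("key",KEY,(527,-219,.53)),("gear",GEAR,(632,270,0)),("gear2",GEAR,(632,270,1.5)),("plate",PL,(493,51,.4)),]:
    for cams in (["scene","top"],["scene"],["top"]):
        sp=(10,.8) if n[0]=='g' else (10,.35)
        q,v=fit(ims,cams,P,q0,span=sp); print(n,cams,np.round(q,3),round(v,2))
        if len(cams)==2: Q=q
    if n!="gear2": out.append(np.vstack([draw(ims[c],c,P,Q,half=25,s=5) for c in ims]))
cv2.imwrite("pics/fit.png",np.hstack(out))
E
python3 f.py
```

```text
key ['scene', 'top'] [ 5.26385e+02 -2.18997e+02  4.75000e-01] -38.96
key ['scene'] [ 5.26794e+02 -2.19050e+02  4.73000e-01] -18.48
key ['top'] [ 5.25935e+02 -2.18652e+02  5.22000e-01] -20.64
gear ['scene', 'top'] [6.30562e+02 2.70494e+02 1.31000e-01] -35.05
gear ['scene'] [6.30309e+02 2.70378e+02 1.39000e-01] -19.79
gear ['top'] [ 6.27941e+02  2.71297e+02 -5.40000e-02] -15.7Traceback (most recent call last):
  File "f.py", line 7, in <module>
    q,v=fit(ims,cams,P,q0,span=sp); print(n,cams,np.round(q,3),round(v,2))
        ~~~^^^^^^^^^^^^^^^^^^^^^^^
  File "h.py", line 35, in fit
    o=de(f,[(q0[0]-span[0],q0[0]+span[0]),(q0[1]-span[0],q0[1]+span[0]),(q0[2]-span[1],q0[2]+span[1])],seed=1,maxiter=40,popsize=10)
    return fun(*args, **kwargs)
    ret = solver.solve()
    next(self)
    ~~~~^^^^^^
    energy = self.func(parameters)
    return self.f(x, *self.args)
           ~~~~~~^^^^^^^^^^^^^^^
  File "h.py", line 31, in f
    uv=proj(c,mv(P,q)).astype(np.float32)
       ~~~~^^^^^^^^^^^
  File "h.py", line 4, in proj
    p=r.camera_params(c);return cv2.projectPoints(np.float64(P).reshape(-1,1,3),p["rvec"],p["tvec"],p["K"],None)[0].reshape(-1,2)
ValueError: time passes only in moves, steps and waits
```

```bash
python3 - <<'E'
s=open('h.py').read()
s=s.replace("def proj(c,P):\n    p=r.camera_params(c);","CP={c:r.camera_params(c) for c in ('scene','top')}\ndef proj(c,P):\n    p=CP[c];")
open('h.py','w').write(s)
E
time python3 f.py
```

```text
key ['scene', 'top'] [ 5.26385e+02 -2.18997e+02  4.75000e-01] -38.96
key ['scene'] [ 5.26794e+02 -2.19050e+02  4.73000e-01] -18.48
key ['top'] [ 5.25935e+02 -2.18652e+02  5.22000e-01] -20.64
gear ['scene', 'top'] [6.30562e+02 2.70494e+02 1.31000e-01] -35.05
gear ['scene'] [6.30309e+02 2.70378e+02 1.39000e-01] -19.79
gear ['top'] [ 6.27941e+02  2.71297e+02 -5.40000e-02] -15.7
gear2 ['scene', 'top'] [630.088 270.992   1.639] -32.97
gear2 ['scene'] [630.686 270.482   1.678] -18.23
gear2 ['top'] [624.453 268.188   1.114] -15.32
plate ['scene', 'top'] [4.93144e+02 5.08040e+01 4.79000e-01] -30.95
plate ['scene'] [5.0092e+02 4.4260e+01 4.3600e-01] -15.95
plate ['top'] [4.93033e+02 5.09330e+01 4.64000e-01] -16.31
real	0m3.790s
user	0m4.190s
sys	0m0.235s
```

View pics/fit.png

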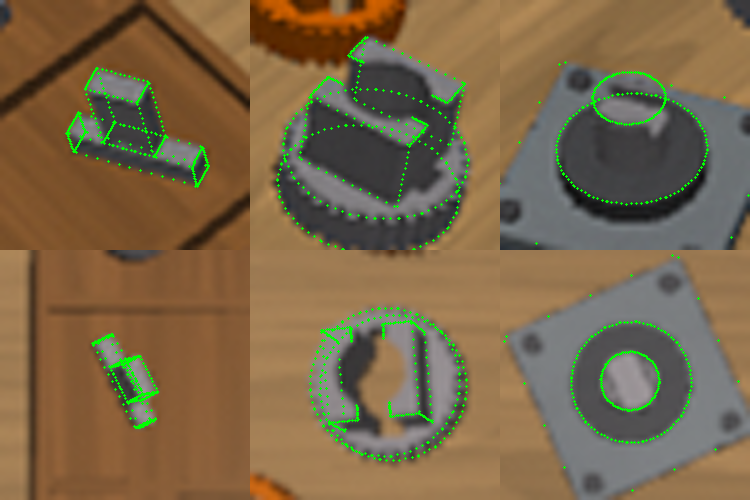

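```bash
cat > f2.py <<'E'
from h import *
ims={c:cv2.imread(f"pics/{c}0.png") for c in ["scene","top"]}
PL2=pts(box(55,55,16,16)[:4],40)
PC=np.vstack([PL2,pts(circ(34,30)+circ(16,62),5)])
for P,n in((PL2,'plate'),(PC,'plate+circ')):
  for cams in (["scene","top"],["scene"],["top"]):
    q,v=fit(ims,cams,P,(493,51,.43),span=(6,.3)); print(n,cams,np.round(q,3),round(v,2))
for cams in (["scene","top"],["scene"],["top"]):
    q,v=fit(ims,cams,SLOT,(493,51,.43),span=(3,.8)); print('slot',cams,np.round(q,3),round(v,2))
q=(493,51,.435)
cv2.imwrite("pics/fit2.png",np.hstack([draw(ims[c],c,np.vstack([PL2,SLOT]),q,half=28,s=7) for c in ims]))
E
python3 f2.py
```

```text
plate ['scene', 'top'] [4.94179e+02 5.05280e+01 4.55000e-01] -33.01
plate ['scene'] [4.97028e+02 5.10900e+01 4.49000e-01] -19.96
plate ['top'] [4.93007e+02 5.11870e+01 4.43000e-01] -15.04
plate+circ ['scene', 'top'] [4.93577e+02 5.07020e+01 4.46000e-01] -31.64
plate+circ ['scene'] [4.96952e+02 5.12590e+01 4.47000e-01] -16.25
plate+circ ['top'] [4.93168e+02 5.10500e+01 4.38000e-01] -15.98
slot ['scene', 'top'] [4.93875e+02 5.11390e+01 3.72000e-01] -31.83
slot ['scene'] [4.94909e+02 5.12200e+01 3.87000e-01] -15.39
slot ['top'] [492.718  51.39    0.581] -16.64
```

View pics/fit2.png

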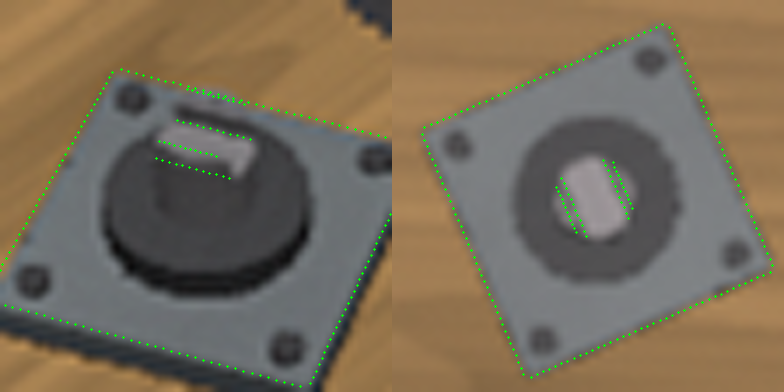

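```bash
cat >> h.py <<'E'
from scipy.spatial.transform import Rotation as Ro
def plan(x,y,z,yawy=None):
    """slide units(100mm) in current tool axes to reach target TCP; spin units to put tool y along world yaw yawy (mod pi)"""
    s=r.read_state();q=s["tool_rot"];R=Ro.from_quat([q[1],q[2],q[3],q[0]]).as_matrix()
    d=R.T@(np.array([x,y,z])-s["tool_pos"])/100
    print("clk",round(s["clock"],2),"pos",np.round(s["tool_pos"],1),"w",round(s["width"],1),"F",np.round(s["wrist_force"],1),"j6",round(s["joint_positions"][5],2))
    print("R",np.round(R,3).tolist()); print("slide units",np.round(d,3))
    if yawy is not None:
        a=np.arctan2(R[1,1],R[0,1]); e=(yawy-a+np.pi/2)%np.pi-np.pi/2
        print("yaw of y",round(a,3),"spin units",round(-e/.08,2),"(rad",round(-e,3),")")
E
python3 -c "
from h import *
plan(526.4,-219,140,0.475+np.pi/2)"
```

```text
clk 0.5 pos [248.4 573.5 245.3] w 85.4 F [-0.3 -0.5 -0.4] j6 -0.1
R [[-0.0, 0.398, 0.918], [-0.0, 0.918, -0.398], [-1.0, -0.0, -0.0]]
slide units [ 1.053 -6.167  5.701]
yaw of y 1.162 spin units -11.05 (rad -0.884 )
```

Emit:
send_rows(
  commands=[
    {"hand": 1,"slide": [0,-0.15,0.15],"spin": 0},
    {"hand": 1,"slide": [0,-0.33,0.3],"spin": 0},
    {"hand": 1,"slide": [0,-0.33,0.3],"spin": 0},
    {"hand": 1,"slide": [0,-0.33,0.3],"spin": 0},
    {"hand": 1,"slide": [0,-0.33,0.3],"spin": 0},
    {"hand": 1,"slide": [0,-0.33,0.3],"spin": 0},
    {"hand": 1,"slide": [0,-0.33,0.3],"spin": 0},
    {"hand": 1,"slide": [0,-0.33,0.3],"spin": 0},
    {"hand": 1,"slide": [0,-0.33,0.3],"spin": 0},
    {"hand": 1,"slide": [0,-0.33,0.3],"spin": 0},
  ],
  grip_force=40,
)

```text
clock: 1.5
tool_pos: [386.2, 172.3, 245.5]
tool_rot: [0.693, 0.144, 0.692, -0.143]
wrist_force: [1.1, 1.3, 0.1]
width: 85.2
```

Emit:
send_rows(
  commands=[
    {"hand": 1,"slide": [0,-0.33,0.3],"spin": 0},
    {"hand": 1,"slide": [0,-0.33,0.3],"spin": 0},
    {"hand": 1,"slide": [0,-0.33,0.3],"spin": 0},
    {"hand": 1,"slide": [0,-0.33,0.3],"spin": 0},
    {"hand": 1,"slide": [0,-0.33,0.3],"spin": 0},
    {"hand": 1,"slide": [0,-0.33,0.3],"spin": 0},
    {"hand": 1,"slide": [0,-0.33,0.3],"spin": 0},
    {"hand": 1,"slide": [0,-0.33,0.3],"spin": 0},
    {"hand": 1,"slide": [0,-0.32,0.3],"spin": 0},
    {"hand": 1,"slide": [0,-0.1,0.1],"spin": 0},
  ],
)

```text
clock: 2.5
tool_pos: [522.3, -221.9, 245.2]
tool_rot: [0.693, 0.144, 0.692, -0.145]
wrist_force: [0.9, -0.4, 1.2]
width: 85.1
```

Emit:
send_rows(
  commands=[
    {"hand": 1,"slide": [0,0,0],"spin": -1},
    {"hand": 1,"slide": [0,0,0],"spin": -1},
    {"hand": 1,"slide": [0,0,0],"spin": -1},
    {"hand": 1,"slide": [0,0,0],"spin": -1},
    {"hand": 1,"slide": [0,0,0],"spin": -1},
    {"hand": 1,"slide": [0,0,0],"spin": -1},
    {"hand": 1,"slide": [0,0,0],"spin": -1},
    {"hand": 1,"slide": [0,0,0],"spin": -1},
    {"hand": 1,"slide": [0,0,0],"spin": -1},
    {"hand": 1,"slide": [0,0,0],"spin": -1},
  ],
)

```text
clock: 3.5
tool_pos: [521.1, -217.6, 245.3]
tool_rot: [0.693, -0.139, 0.693, 0.139]
wrist_force: [0.1, 0.9, 0.6]
width: 84.7
```

```bash
python3 -c "
from h import *
plan(526.4,-219,100,0.475+np.pi/2)"
```

```text
clk 3.5 pos [ 521.1 -217.6  245.3] w 84.7 F [0.1 0.9 0.6] j6 -2.47
R [[-0.0, -0.385, 0.923], [0.0, 0.923, 0.385], [-1.0, 0.0, -0.0]]
slide units [ 1.453 -0.034  0.044]
yaw of y 1.966 spin units -1.0 (rad -0.08 )
```

Emit:
send_rows(
  commands=[
    {"hand": 0,"slide": [0.2,-0.03,0.04],"spin": -1},
    {"hand": 0,"slide": [0.4,0,0],"spin": 0},
    {"hand": 0,"slide": [0.4,0,0],"spin": 0},
    {"hand": 0,"slide": [0.4,0,0],"spin": 0},
    {"hand": 0,"slide": [0,0,0],"spin": 0},
    {"hand": 0,"slide": [0,0,0],"spin": 0},
  ],
)

```text
clock: 4.1
tool_pos: [526.1, -219.1, 105.9]
tool_rot: [0.687, -0.165, 0.688, 0.165]
wrist_force: [1.0, -0.0, 1.1]
width: 42.7
```

```bash
python3 - <<'E'
from h import *
plan(526.4,-219,40,0.475+np.pi/2)
ims={c:r.capture(c)[:,:,::-1].copy() for c in CP}
o=[]
for c in ims:
    o.append(draw(ims[c],c,KEY,(526.4,-219,.475),half=40,s=5))
cv2.imwrite("pics/k1.png",np.hstack(o)[:, :800])
E
```

```text
clk 4.1 pos [ 526.1 -219.1  105.9] w 42.7 F [ 1.  -0.   1.1] j6 -2.54
R [[-0.001, -0.454, 0.891], [0.0, 0.891, 0.454], [-1.0, 0.001, -0.0]]
slide units [ 0.659 -0.001  0.003]
yaw of y 2.042 spin units -0.04 (rad -0.004 )
```

View pics/k1.png

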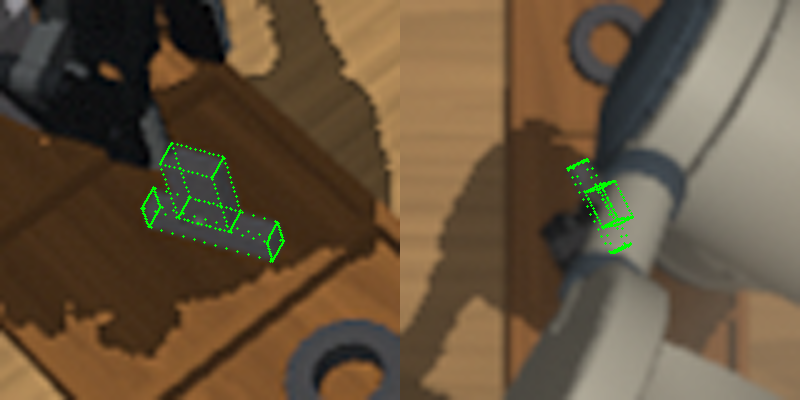

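The key outline still sits on the key at (205,190) in the left crop, and the gripper is above it. I'll go down and grip.

Emit:
send_rows(
  commands=[
    {"hand": 0,"slide": [0.3,0,0],"spin": 0},
    {"hand": 0,"slide": [0.26,0,0],"spin": 0},
    {"hand": 0,"slide": [0.1,0,0],"spin": 0},
    {"hand": 0,"slide": [0,0,0],"spin": 0},
    {"hand": -1,"slide": [0,0,0],"spin": 0},
    {"hand": -1,"slide": [0,0,0],"spin": 0},
    {"hand": -1,"slide": [0,0,0],"spin": 0},
    {"hand": -1,"slide": [0,0,0],"spin": 0},
    {"hand": -1,"slide": [0,0,0],"spin": 0},
    {"hand": -1,"slide": [0,0,0],"spin": 0},
  ],
  grip_force=60,
)

```text
clock: 5.2
tool_pos: [526.8, -219.8, 40.7]
tool_rot: [0.688, -0.166, 0.687, 0.165]
wrist_force: [-1.5, -0.0, 10.0]
width: 9.1
```

Emit:
send_rows(
  commands=[
    {"hand": -1,"slide": [0,0,0],"spin": 0},
    {"hand": -1,"slide": [0,0,0],"spin": 0},
  ],
)

```text
clock: 5.4
tool_pos: [526.8, -219.8, 40.8]
tool_rot: [0.688, -0.166, 0.687, 0.165]
wrist_force: [-1.3, 0.2, 10.5]
width: 9.1
```

Emit:
send_rows(
  commands=[
    {"hand": -1,"slide": [-0.1,0,0],"spin": 0},
    {"hand": -1,"slide": [-0.3,0,0],"spin": 0},
    {"hand": -1,"slide": [-0.4,0,0],"spin": 0},
    {"hand": -1,"slide": [-0.4,0,0],"spin": 0},
    {"hand": -1,"slide": [-0.1,0,0],"spin": 0},
    {"hand": -1,"slide": [0,0,0],"spin": 0},
  ],
)

```text
clock: 6.0
tool_pos: [526.9, -219.8, 171.6]
tool_rot: [0.689, -0.166, 0.687, 0.164]
wrist_force: [0.2, 0.2, -1.2]
width: 8.9
```

```bash
python3 - <<'E'
from h import *
plan(494,51,150,0.445+np.pi/2)
ims={c:r.capture(c)[:,:,::-1].copy() for c in CP}
s=r.read_state()["tool_pos"]
o=[draw(ims[c],c,KEY+[0,0,s[2]-40],(s[0],s[1],.475),half=40,s=5) for c in ims]
cv2.imwrite("pics/k2.png",np.hstack(o)[:, :800])
E
```

```text
clk 6.0 pos [ 526.9 -219.8  171.6] w 8.9 F [ 0.2  0.2 -1.2] j6 -2.54
R [[0.004, -0.454, 0.891], [-0.002, 0.891, 0.454], [-1.0, -0.003, 0.002]]
slide units [0.21  2.563 0.936]
yaw of y 2.042 spin units 0.33 (rad 0.026 )
```

View pics/k2.png

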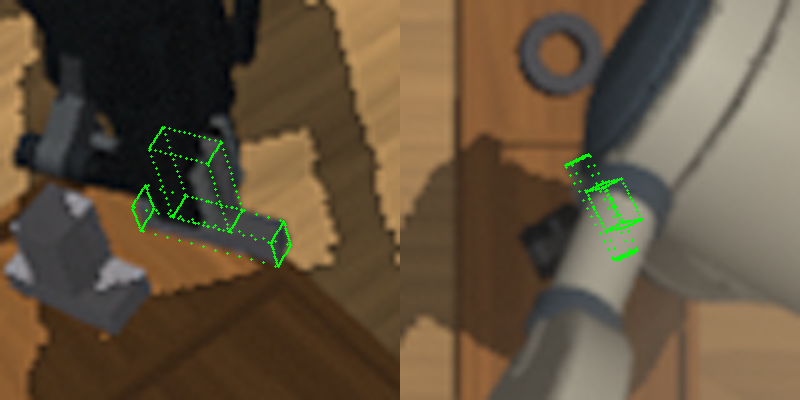

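The key is held with its bar level, in line with the overlay. Now to the fixture.

Emit:
send_rows(
  commands=[
    {"hand": -1,"slide": [0.02,0.2,0.07],"spin": 0},
    {"hand": -1,"slide": [0.02,0.36,0.13],"spin": 0},
    {"hand": -1,"slide": [0.02,0.4,0.15],"spin": 0},
    {"hand": -1,"slide": [0.02,0.4,0.15],"spin": 0},
    {"hand": -1,"slide": [0.02,0.4,0.15],"spin": 0},
    {"hand": -1,"slide": [0.02,0.4,0.15],"spin": 0},
    {"hand": -1,"slide": [0.02,0.3,0.1],"spin": 0.3},
    {"hand": -1,"slide": [0,0.1,0.04],"spin": 0},
    {"hand": -1,"slide": [0,0,0],"spin": 0},
    {"hand": -1,"slide": [0,0,0],"spin": 0},
  ],
)

```text
clock: 7.1
tool_pos: [493.8, 50.8, 154.6]
tool_rot: [0.689, -0.157, 0.69, 0.157]
wrist_force: [-0.4, -0.5, -1.5]
width: 8.9
```

```bash
python3 - <<'E'
from h import *
plan(494,51,110,0.445+np.pi/2)
ims={c:r.capture(c)[:,:,::-1].copy() for c in CP}
s=r.read_state()["tool_pos"]
KS=pts(box(27,5,7,21)+box(11,5,21,59))
o=[]
for c in ims:
    a=draw(ims[c],c,np.vstack([KEY+[0,0,s[2]-40]]),(s[0],s[1],.445),half=40,s=5)
    o.append(a)
c='scene'
o[1]=draw(ims[c],c,np.vstack([PL,SLOT]),(494,51,.445),half=40,s=5)
cv2.imwrite("pics/k3.png",np.hstack(o)[:, :800])
E
```

```text
clk 7.1 pos [493.8  50.8 154.6] w 8.9 F [-0.4 -0.5 -1.5] j6 -2.04
R [[-0.001, -0.433, 0.901], [-0.0, 0.901, 0.433], [-1.0, 0.0, -0.001]]
slide units [0.446 0.001 0.003]
yaw of y 2.019 spin units 0.03 (rad 0.003 )
```

View pics/k3.png

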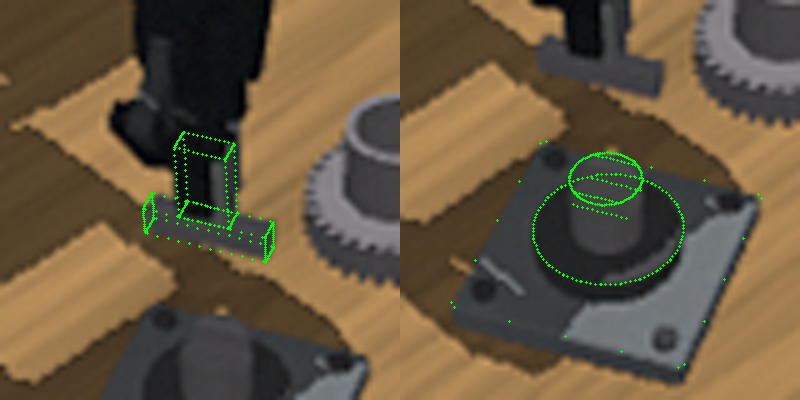

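Emit:
send_rows(
  commands=[
    {"hand": -1,"slide": [0.2,0,0],"spin": 0},
    {"hand": -1,"slide": [0.2,0,0],"spin": 0},
    {"hand": -1,"slide": [0.1,0,0],"spin": 0},
    {"hand": -1,"slide": [0.05,0,0],"spin": 0},
    {"hand": -1,"slide": [0.03,0,0],"spin": 0},
    {"hand": -1,"slide": [0.03,0,0],"spin": 0},
    {"hand": -1,"slide": [0,0,0],"spin": 0},
  ],
)

```text
clock: 7.9
tool_pos: [494.0, 51.3, 94.4]
tool_rot: [0.69, -0.157, 0.689, 0.157]
wrist_force: [0.3, 0.3, -1.2]
width: 9.2
```

```bash
python3 - <<'E'
from h import *
plan(494,51,85,0.445+np.pi/2)
ims={c:r.capture(c)[:,:,::-1].copy() for c in CP}
o=[crop(ims['scene'],'scene',[494,51,60],30,10)[0]]
cv2.imwrite("pics/k4.png",np.hstack(o)[:, :800])
E
```

```text
clk 7.9 pos [494.   51.3  94.4] w 9.2 F [ 0.3  0.3 -1.2] j6 -2.03
R [[0.0, -0.432, 0.902], [-0.0, 0.902, 0.432], [-1.0, -0.0, 0.0]]
slide units [ 0.094 -0.003 -0.002]
yaw of y 2.018 spin units 0.03 (rad 0.002 )
```

View pics/k4.png

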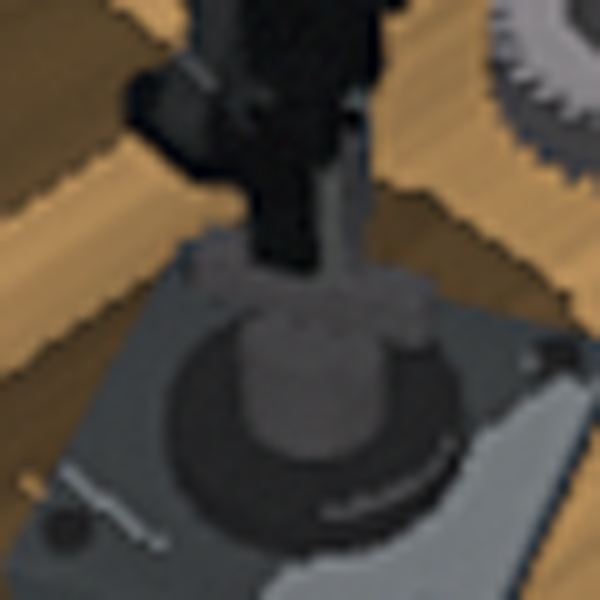

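The bar is centred over the shaft and about level with its end, with no contact force. I'll lower it.

Emit:
send_rows(
  commands=[
    {"hand": -1,"slide": [0.03,0,0],"spin": 0},
    {"hand": -1,"slide": [0.03,0,0],"spin": 0},
    {"hand": -1,"slide": [0.02,0,0],"spin": 0},
    {"hand": -1,"slide": [0,0,0],"spin": 0},
  ],
)

```text
clock: 8.4
tool_pos: [493.7, 51.4, 86.0]
tool_rot: [0.689, -0.157, 0.69, 0.157]
wrist_force: [0.0, -0.8, -0.2]
width: 8.9
```

Emit:
send_rows(
  commands=[
    {"hand": -1,"slide": [0.02,0,0],"spin": 0},
    {"hand": -1,"slide": [0,0,0],"spin": 0},
    {"hand": -1,"slide": [0,0,0],"spin": 0},
  ],
)

```text
clock: 8.7
tool_pos: [493.9, 51.4, 84.3]
tool_rot: [0.689, -0.157, 0.69, 0.157]
wrist_force: [-0.1, 0.4, -0.5]
width: 9.4
```

Emit:
send_rows(
  commands=[
    {"hand": -1,"slide": [0.01,0,0],"spin": 0},
    {"hand": -0.5,"slide": [0,0,0],"spin": 0},
    {"hand": -0.5,"slide": [0,0,0],"spin": 0},
    {"hand": -0.2,"slide": [0,0,0],"spin": 0},
    {"hand": 0,"slide": [0,0,0],"spin": 0},
    {"hand": 0,"slide": [-0.1,0,0],"spin": 0},
    {"hand": 0,"slide": [-0.3,0,0],"spin": 0},
    {"hand": 0,"slide": [-0.45,0,0],"spin": 0},
    {"hand": 1,"slide": [-0.45,0,0],"spin": 0},
    {"hand": 1,"slide": [-0.1,0,0],"spin": 0},
  ],
)

```text
clock: 9.7
tool_pos: [495.6, 51.4, 228.4]
tool_rot: [0.692, -0.157, 0.687, 0.156]
wrist_force: [0.4, -0.1, -1.1]
width: 70.6
```

```bash
python3 -c "
from h import *
plan(630.5,270.5,200,0.135+np.pi/2)"
```

```text
clk 9.7 pos [495.6  51.4 228.4] w 70.6 F [ 0.4 -0.1 -1.1] j6 -2.03
R [[0.007, -0.432, 0.902], [-0.0, 0.902, 0.433], [-1.0, -0.003, 0.006]]
slide units [0.294 1.393 2.162]
yaw of y 2.018 spin units 3.9 (rad 0.312 )
```

Emit:
send_rows(
  commands=[
    {"hand": 1,"slide": [0,0.15,0.24],"spin": 0},
    {"hand": 1,"slide": [0,0.24,0.37],"spin": 0},
    {"hand": 1,"slide": [0,0.26,0.4],"spin": 0},
    {"hand": 1,"slide": [0,0.26,0.4],"spin": 0},
    {"hand": 1,"slide": [0,0.26,0.4],"spin": 0},
    {"hand": 1,"slide": [0,0.22,0.35],"spin": 0},
    {"hand": 1,"slide": [0,0,0],"spin": 1},
    {"hand": 1,"slide": [0,0,0],"spin": 1},
    {"hand": 1,"slide": [0,0,0],"spin": 1},
    {"hand": 1,"slide": [0,0,0],"spin": 0.9},
  ],
)

```text
clock: 10.7
tool_pos: [628.2, 270.1, 223.2]
tool_rot: [0.705, -0.047, 0.706, 0.047]
wrist_force: [-0.5, -0.8, 0.2]
width: 85.0
```

```bash
python3 - <<'E'
from h import *
plan(630.5,270.5,110,0.135+np.pi/2)
ims={c:r.capture(c)[:,:,::-1].copy() for c in CP}
for c in ims: cv2.imwrite(f"pics/{c}1.png",ims[c])
o=[draw(ims[c],c,np.vstack([KEY+[0,0,43],PL]),(494,51,.445),half=30,s=6) for c in ims]
o=[np.vstack([draw(ims[c],c,np.vstack([KEY+[0,0,43]]),(494,51,.445),half=28,s=7),crop(ims[c],c,[494,51,70],28,7)[0]]) for c in ims]
cv2.imwrite("pics/k5.png",cv2.resize(np.hstack(o),(600,600)))
q,v=fit(ims,['scene','top'],KEY+[0,0,43],(494,51,.445),span=(8,.3));print(q)
E
```

```text
clk 10.7 pos [628.2 270.1 223.2] w 85.0 F [-0.5 -0.8  0.2] j6 -1.38
R [[-0.001, -0.132, 0.991], [-0.0, 0.991, 0.132], [-1.0, -0.0, -0.001]]
slide units [1.132e+00 1.000e-03 2.500e-02]
yaw of y 1.703 spin units -0.04 (rad -0.003 )
[493.98216759  52.80620514   0.52187493]
```

View pics/k5.png

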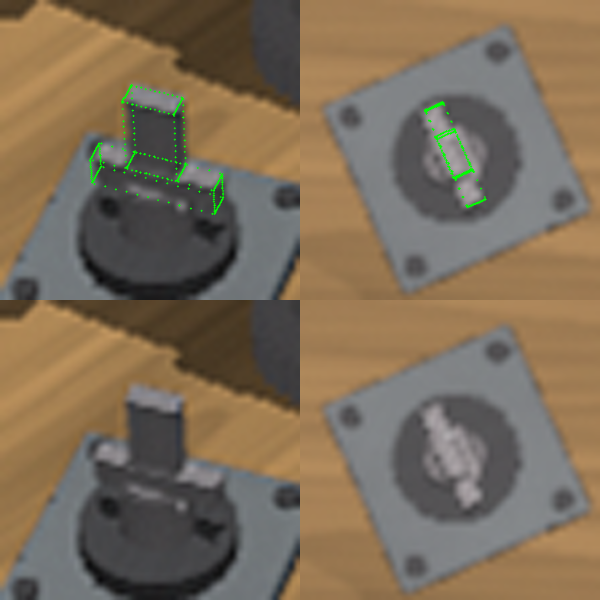

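View pics/scene1.png

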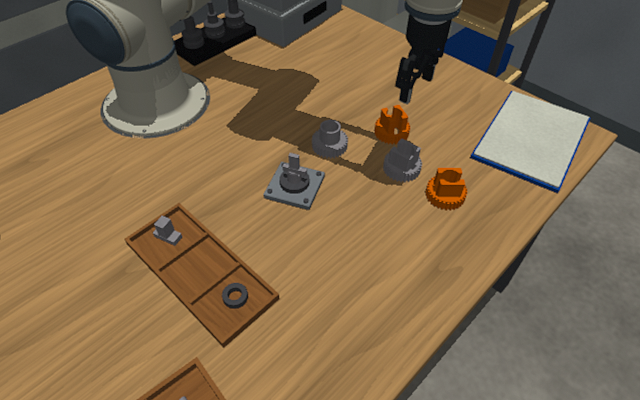

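The key stands upright in the slot: the top crop shows it within the slot at about (455,155), and the scene view shows the tab at (155,130). Now for the gear.

Emit:
send_rows(
  commands=[
    {"hand": 1,"slide": [0.3,0,0.02],"spin": 0},
    {"hand": 1,"slide": [0.4,0,0],"spin": 0},
    {"hand": 1,"slide": [0.4,0,0],"spin": 0},
    {"hand": 1,"slide": [0.3,0,0],"spin": 0},
    {"hand": 1,"slide": [0,0,0],"spin": 0},
  ],
  grip_force=100,
)

```text
clock: 11.3
tool_pos: [628.0, 269.5, 79.3]
tool_rot: [0.703, -0.049, 0.708, 0.048]
wrist_force: [-0.6, -0.3, 0.2]
width: 85.5
```

```bash
python3 - <<'E'
from h import *
plan(630.5,270.5,46,0.135+np.pi/2)
ims={c:r.capture(c)[:,:,::-1].copy() for c in CP}
o=[crop(ims[c],c,[630,270,60],35,8)[0] for c in ims]
cv2.imwrite("pics/g1.png",cv2.resize(np.hstack(o),(800,400)))
E
```

```text
clk 11.3 pos [628.  269.5  79.3] w 85.5 F [-0.6 -0.3  0.2] j6 -1.39
R [[-0.007, -0.137, 0.991], [-0.002, 0.991, 0.137], [-1.0, -0.001, -0.007]]
slide units [0.332 0.007 0.029]
yaw of y 1.708 spin units 0.03 (rad 0.002 )
```

View pics/g1.png

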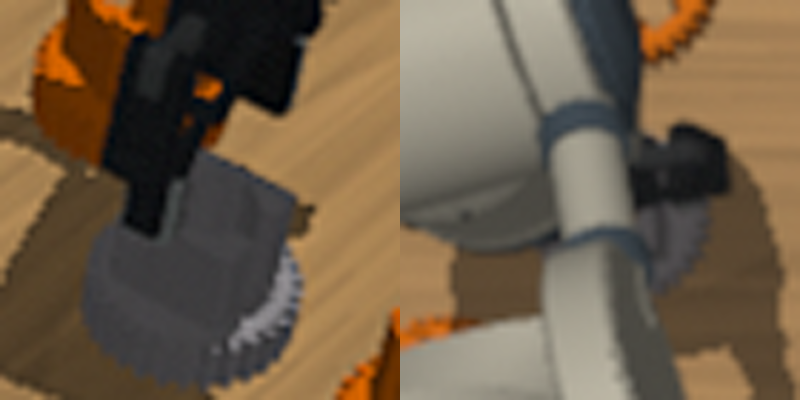

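Emit:
send_rows(
  commands=[
    {"hand": 1,"slide": [0.1,0,0.03],"spin": 0},
    {"hand": 1,"slide": [0.1,0,0],"spin": 0},
    {"hand": 1,"slide": [0.1,0,0],"spin": 0},
    {"hand": 1,"slide": [0.03,0,0],"spin": 0},
    {"hand": 1,"slide": [0,0,0],"spin": 0},
    {"hand": 0,"slide": [0,0,0],"spin": 0},
    {"hand": 0,"slide": [0,0,0],"spin": 0},
    {"hand": -1,"slide": [0,0,0],"spin": 0},
    {"hand": -1,"slide": [0,0,0],"spin": 0},
    {"hand": -1,"slide": [0,0,0],"spin": 0},
  ],
)

```text
clock: 12.4
tool_pos: [633.9, 270.9, 51.3]
tool_rot: [0.706, -0.048, 0.705, 0.048]
wrist_force: [-1.8, -1.1, 7.8]
width: 48.4
```

Emit:
send_rows(
  commands=[
    {"hand": -1,"slide": [0,0,0],"spin": 0},
    {"hand": -1,"slide": [-0.05,0,0],"spin": 0},
    {"hand": -1,"slide": [-0.1,0,0],"spin": 0},
    {"hand": -1,"slide": [-0.1,0,0],"spin": 0},
  ],
)

```text
clock: 12.8
tool_pos: [633.2, 270.7, 75.8]
tool_rot: [0.705, -0.048, 0.706, 0.048]
wrist_force: [0.6, 0.6, -6.5]
width: 48.7
```

Emit:
send_rows(
  commands=[
    {"hand": -1,"slide": [-0.2,0,0],"spin": 0},
    {"hand": -1,"slide": [-0.3,0,0],"spin": 0},
    {"hand": -1,"slide": [-0.3,0,0],"spin": 0},
    {"hand": -1,"slide": [-0.3,0,0],"spin": 0},
    {"hand": -1,"slide": [-0.1,0,0],"spin": 0},
    {"hand": -1,"slide": [0,0,0],"spin": 0},
    {"hand": -1,"slide": [0,0,0],"spin": 0},
  ],
)

```text
clock: 13.5
tool_pos: [632.8, 270.6, 194.0]
tool_rot: [0.705, -0.048, 0.706, 0.048]
wrist_force: [0.4, -1.5, -8.0]
width: 48.3
```

```bash
python3 - <<'E'
from h import *
plan(494,51.5,195,0.455+np.pi/2)
ims={c:r.capture(c)[:,:,::-1].copy() for c in CP}
s=r.read_state()["tool_pos"]
dz=s[2]-50
q=None
for dd in (-4,0,4):
    q,v=fit(ims,['scene'],GEAR+[0,0,dz+dd],(s[0],s[1],.135),span=(8,.1));print(dd,q,v,s)
a=draw(ims['scene'],'scene',GEAR+[0,0,dz],(s[0],s[1],.135),half=35,s=8)
b=draw(ims['scene'],'scene',GEAR+[0,0,dz],(s[0]-3,s[1],.135),half=35,s=8)
cv2.imwrite("pics/g2.png",cv2.resize(np.hstack([a,b]),(800,400)))
E
```

```text
clk 13.5 pos [632.8 270.6 194. ] w 48.3 F [ 0.4 -1.5 -8. ] j6 -1.39
R [[-0.002, -0.135, 0.991], [-0.001, 0.991, 0.135], [-1.0, -0.0, -0.002]]
slide units [-0.007 -1.984 -1.67 ]
yaw of y 1.706 spin units -4.0 (rad -0.32 )
-4 [6.27288151e+02 2.75080641e+02 1.07361032e-01] -10.237736701965332 [632.59154162 270.49626222 193.35411823]
0 [6.29835436e+02 2.70516749e+02 9.35577407e-02] -10.381372451782227 [632.59154162 270.49626222 193.35411823]
4 [6.32175133e+02 2.66279536e+02 1.22972436e-01] -10.483113288879395 [632.59154162 270.49626222 193.35411823]
```

View pics/g2.png

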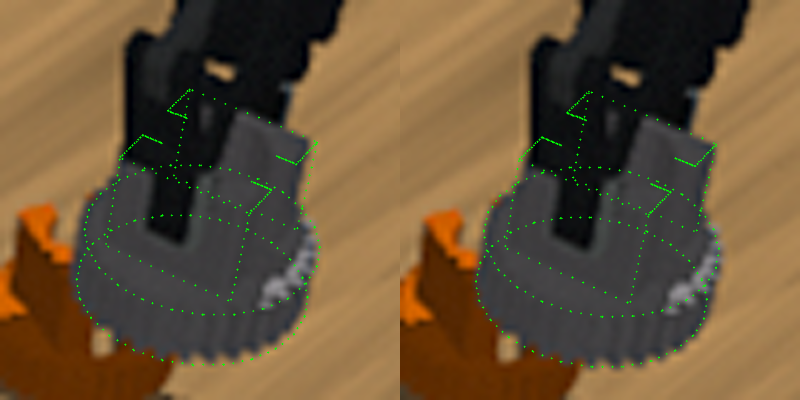

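Emit:
send_rows(
  commands=[
    {"hand": -1,"slide": [0,-0.15,-0.12],"spin": 0},
    {"hand": -1,"slide": [0,-0.25,-0.2],"spin": 0},
    {"hand": -1,"slide": [0,-0.35,-0.3],"spin": 0},
    {"hand": -1,"slide": [0,-0.35,-0.3],"spin": 0},
    {"hand": -1,"slide": [0,-0.35,-0.3],"spin": 0},
    {"hand": -1,"slide": [0,-0.3,-0.24],"spin": 0},
    {"hand": -1,"slide": [0,-0.15,-0.12],"spin": 0},
    {"hand": -1,"slide": [0,-0.08,-0.06],"spin": 0},
  ],
)

```text
clock: 14.4
tool_pos: [496.2, 51.2, 194.5]
tool_rot: [0.705, -0.047, 0.706, 0.047]
wrist_force: [0.8, -0.1, -7.9]
width: 48.5
```

Emit:
send_rows(
  commands=[
    {"hand": -1,"slide": [0,0,0],"spin": -0.5},
    {"hand": -1,"slide": [0,0,0],"spin": -1},
    {"hand": -1,"slide": [0,0,0],"spin": -1},
    {"hand": -1,"slide": [0,0,0],"spin": -1},
    {"hand": -1,"slide": [0,0,0],"spin": -0.5},
    {"hand": -1,"slide": [0,0,0],"spin": 0},
    {"hand": -1,"slide": [0,0,0],"spin": 0},
  ],
)

```text
clock: 15.1
tool_pos: [497.8, 52.8, 194.9]
tool_rot: [0.689, -0.159, 0.689, 0.159]
wrist_force: [1.1, 0.1, -6.7]
width: 48.4
```

```bash
cat > g.py <<'E'
from h import *
import sys
plan(496.7,52.6,170,0.455+np.pi/2)
ims={c:r.capture(c)[:,:,::-1].copy() for c in CP}
s=r.read_state();p=s["tool_pos"];q=s["tool_rot"];R=Ro.from_quat([q[1],q[2],q[3],q[0]]).as_matrix()
g=p-R[:,2]*3; yaw=np.arctan2(R[1,2],R[0,2]);dz=p[2]-50
print("gear est",g,yaw,"bottom",dz)
K=KEY+[0,0,43]
o=[]
for c in ims:
    o.append(draw(ims[c],c,GEAR+[0,0,dz],(g[0],g[1],yaw),half=35,s=6))
a,(x0,y0)=crop(ims['scene'],'scene',[494,51,70],35,6)
for u,v in proj('scene',mv(K,(494,51.2,.455))): cv2.circle(a,(int((u-x0+.5)*6),int((v-y0+.5)*6)),1,(0,255,0),-1)
cv2.imwrite(sys.argv[1],cv2.resize(np.hstack([o[0],a]),(800,400)))
E
python3 g.py pics/g3.png
```

```text
clk 15.1 pos [497.8  52.8 194.9] w 48.4 F [ 1.1  0.1 -6.7] j6 -2.04
R [[-0.001, -0.439, 0.899], [0.0, 0.899, 0.439], [-1.0, 0.0, -0.0]]
slide units [ 0.249  0.003 -0.01 ]
yaw of y 2.025 spin units -0.01 (rad -0.001 )
gear est [495.02531081  51.37166131 195.0521152 ] 0.4543234911856551 bottom 145.05145092714918
```

View pics/g3.png

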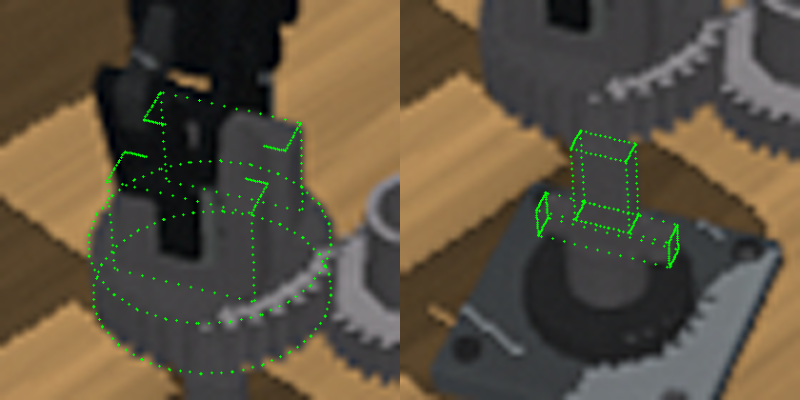

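Emit:
send_rows(
  commands=[
    {"hand": -1,"slide": [0.15,0,-0.01],"spin": 0},
    {"hand": -1,"slide": [0.15,0,0],"spin": 0},
    {"hand": -1,"slide": [0.1,0,0],"spin": 0},
    {"hand": -1,"slide": [0.05,0,0],"spin": 0},
    {"hand": -1,"slide": [0.05,0,0],"spin": 0},
    {"hand": -1,"slide": [0.05,0,0],"spin": 0},
    {"hand": -1,"slide": [0,0,0],"spin": 0},
  ],
)

```text
clock: 15.9
tool_pos: [496.7, 52.1, 140.0]
tool_rot: [0.689, -0.159, 0.689, 0.16]
wrist_force: [0.1, 0.4, -7.2]
width: 48.3
```

```bash
python3 g.py pics/g4.png
```

```text
clk 15.9 pos [496.7  52.1 140. ] w 48.3 F [ 0.1  0.4 -7.2] j6 -2.04
R [[-0.0, -0.44, 0.898], [0.0, 0.898, 0.44], [-1.0, 0.0, -0.0]]
slide units [-0.3    0.005  0.003]
yaw of y 2.026 spin units 0.0 (rad 0.0 )
gear est [494.19022057  50.75070759 140.45913236] 0.4551656355732557 bottom 90.45974137368017
```

View pics/g4.png

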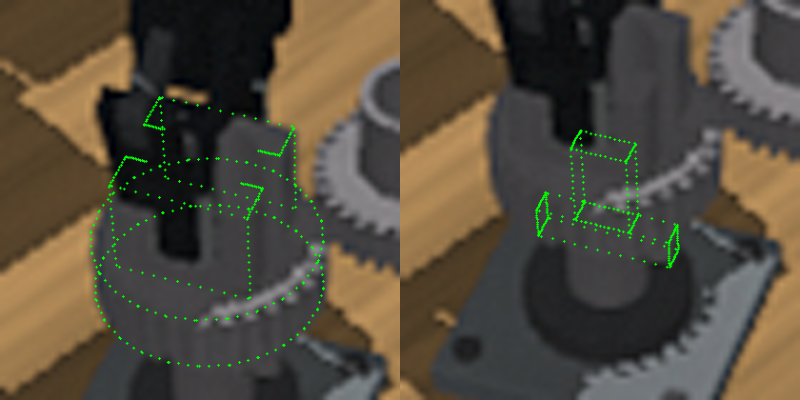

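The tab has entered the keyway with no contact force. I'll continue slowly past the bar and the shaft end.

Emit:
send_rows(
  commands=[
    {"hand": -1,"slide": [0.06,0,0],"spin": 0},
    {"hand": -1,"slide": [0.06,0,0],"spin": 0},
    {"hand": -1,"slide": [0.04,0,0],"spin": 0},
    {"hand": -1,"slide": [0.04,0,0],"spin": 0},
    {"hand": -1,"slide": [0.04,0,0],"spin": 0},
    {"hand": -1,"slide": [0.03,0,0],"spin": 0},
    {"hand": -1,"slide": [0,0,0],"spin": 0},
  ],
)

```text
clock: 16.7
tool_pos: [496.6, 52.1, 112.9]
tool_rot: [0.689, -0.159, 0.689, 0.16]
wrist_force: [0.6, 0.6, -6.5]
width: 48.4
```

Emit:
send_rows(
  commands=[
    {"hand": -1,"slide": [0.03,0,0],"spin": 0},
    {"hand": -1,"slide": [0.03,0,0],"spin": 0},
    {"hand": -1,"slide": [0.03,0,0],"spin": 0},
    {"hand": -1,"slide": [0.03,0,0],"spin": 0},
    {"hand": -1,"slide": [0.03,0,0],"spin": 0},
    {"hand": -1,"slide": [0,0,0],"spin": 0},
  ],
)

```text
clock: 17.3
tool_pos: [496.5, 52.1, 97.9]
tool_rot: [0.689, -0.159, 0.689, 0.16]
wrist_force: [-0.1, -0.5, -6.7]
width: 48.7
```

Emit:
send_rows(
  commands=[
    {"hand": -1,"slide": [0.03,0,0],"spin": 0},
    {"hand": -1,"slide": [0.03,0,0],"spin": 0},
    {"hand": -1,"slide": [0.03,0,0],"spin": 0},
    {"hand": -1,"slide": [0.03,0,0],"spin": 0},
    {"hand": -1,"slide": [0.02,0,0],"spin": 0},
    {"hand": -1,"slide": [0,0,0],"spin": 0},
  ],
)

```text
clock: 17.9
tool_pos: [496.6, 52.1, 84.0]
tool_rot: [0.689, -0.16, 0.689, 0.16]
wrist_force: [0.2, 0.6, -7.0]
width: 48.6
```

Emit:
send_rows(
  commands=[
    {"hand": -1,"slide": [0.01,0,0],"spin": 0},
    {"hand": -1,"slide": [0.01,0,0],"spin": 0},
    {"hand": -1,"slide": [0,0,0],"spin": 0},
  ],
)

```text
clock: 18.2
tool_pos: [496.7, 52.0, 82.2]
tool_rot: [0.689, -0.16, 0.689, 0.16]
wrist_force: [0.6, 0.3, -6.5]
width: 48.8
```

Emit:
send_rows(
  commands=[
    {"hand": -1,"slide": [0.01,0,0],"spin": 0},
    {"hand": -1,"slide": [0,0,0],"spin": 0},
    {"hand": -1,"slide": [0,0,0],"spin": 0},
  ],
)

```text
clock: 18.5
tool_pos: [496.9, 52.1, 81.3]
tool_rot: [0.689, -0.16, 0.689, 0.16]
wrist_force: [-0.4, 0.2, -5.9]
width: 48.5
```

Emit:
send_rows(
  commands=[
    {"hand": -1,"slide": [0.01,0,0],"spin": 0},
    {"hand": -1,"slide": [0,0,0],"spin": 0},
    {"hand": -1,"slide": [0,0,0],"spin": 0},
  ],
)

```text
clock: 18.8
tool_pos: [496.9, 52.1, 81.2]
tool_rot: [0.689, -0.16, 0.689, 0.16]
wrist_force: [-5.3, 1.0, 19.0]
width: 48.2
```

Contact came at TCP z 81.2, which is the grasp height of 51.3 plus the 30 mm collar, so the gear is home. I'll relax and release.

Emit:
send_rows(
  commands=[
    {"hand": -1,"slide": [-0.01,0,0],"spin": 0},
    {"hand": 0.5,"slide": [0,0,0],"spin": 0},
    {"hand": 0.8,"slide": [0,0,0],"spin": 0},
    {"hand": 1,"slide": [0,0,0],"spin": 0},
    {"hand": 1,"slide": [0,0,0],"spin": 0},
    {"hand": 1,"slide": [-0.1,0,0],"spin": 0},
    {"hand": 1,"slide": [-0.3,0,0],"spin": 0},
    {"hand": 1,"slide": [-0.4,0,0],"spin": 0},
    {"hand": 1,"slide": [-0.4,0,0],"spin": 0},
    {"hand": 1,"slide": [-0.2,0,0],"spin": 0},
  ],
)

```text
clock: 19.8
tool_pos: [497.6, 52.1, 225.1]
tool_rot: [0.69, -0.16, 0.687, 0.159]
wrist_force: [0.2, 0.4, -0.4]
width: 85.6
```

Emit:
send_rows(
  commands=[
    {"hand": 1,"slide": [0,0.3,0],"spin": 0},
    {"hand": 1,"slide": [0,0.45,0],"spin": 0},
    {"hand": 1,"slide": [0,0.45,0],"spin": 0},
    {"hand": 1,"slide": [0,0.45,0],"spin": 0},
    {"hand": 1,"slide": [0,0.4,0],"spin": 0},
    {"hand": 1,"slide": [0,0.2,0],"spin": 0},
  ],
)

```text
clock: 20.4
tool_pos: [396.2, 256.3, 222.1]
tool_rot: [0.689, -0.16, 0.689, 0.16]
wrist_force: [0.9, 0.1, 0.7]
width: 85.3
```

```bash
python3 - <<'E'
from h import *
plan(494,51.5,195)
ims={c:r.capture(c)[:,:,::-1].copy() for c in CP}
cv2.imwrite("pics/end.png",ims['scene'])
for z in (30,36): 
  q,v=fit(ims,['scene','top'],GEAR+[0,0,z],(494,51,.455),span=(8,.15));print(z,q,v)
q=(494,51.2,.455);o=[]
for c in ims:
    a=draw(ims[c],c,np.vstack([GEAR+[0,0,30],KEY+[0,0,43]]),q,half=28,s=7)
    o.append(np.vstack([a,crop(ims[c],c,[494,51,74],28,7)[0]]))
cv2.imwrite("pics/end2.png",cv2.resize(np.hstack(o),(600,600)))
for l in("gear_lugs","key_tab"):print(l,[(c,np.round(d["xyz"]),d["score"]) for c in CP for d in r.landmark_of(c,l)])
E
```

```text
clk 20.4 pos [396.2 256.3 222.1] w 85.3 F [0.9 0.1 0.7] j6 -1.58
R [[0.0, -0.441, 0.897], [0.001, 0.897, 0.441], [-1.0, 0.0, 0.0]]
slide units [ 0.27  -2.27  -0.026]
30 [4.94256990e+02 5.28566850e+01 4.27997408e-01] -24.712608337402344
36 [4.98727917e+02 4.83726007e+01 4.42432287e-01] -24.88973617553711
gear_lugs [('scene', array([495.,  49.,  73.]), 0.97), ('scene', array([534., 353.,  42.]), 0.6), ('scene', array([753., 269.,  47.]), 0.58), ('top', array([495.,  49.,  71.]), 0.89), ('top', array([753., 272.,  43.]), 0.72), ('top', array([532., 355.,  43.]), 0.7)]
key_tab [('scene', array([496.,  50.,  85.]), 0.44), ('top', array([496.,  52.,  86.]), 0.6)]
```

View pics/end2.png

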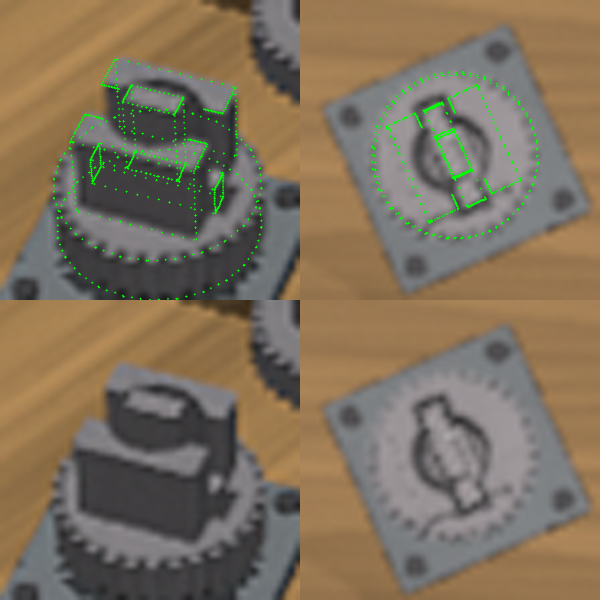

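View pics/end.png

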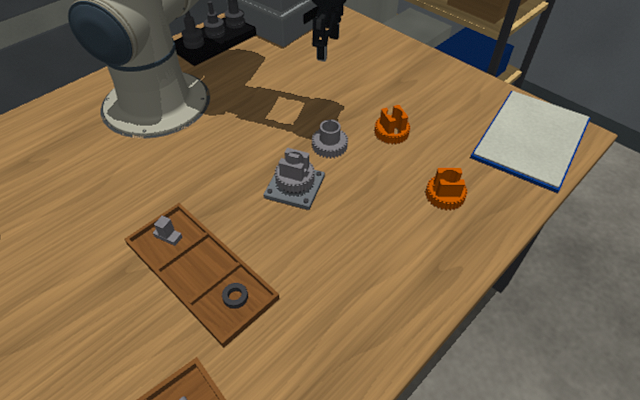

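The gear is level on the collar with the key through the keyway; the outline at home height fits, and the robot is clear. Handing in.

```bash
python3 -c "
from station import r
print(r.job_done(), r.read_state()['clock'])"
```

```text
the job is handed in; nothing more can be done
the job is handed in; nothing more can be done
```

The narrow key is in the shaft slot with its tab up, and the grey lugged gear is down over it on the collar. Both are released, and the job is handed in at about 20.6 s; no verdict was reported.

- **Seating:** While lowering the gear, contact came at TCP z = 81.2. It was gripped on the table at 51.3, so it rose by the collar height of 30 mm. The 19 N at that contact was the largest wrist force I read.
- **Last picture check:** The networks put the gear's lug point at z 71–73 mm (74 expected) and the key tab at 85–86 mm (83 expected). Both are within their 4 mm error. The key shows in the keyway, and the gripper is well clear.
- **Did not settle it:** My outline fit could not tell the gear's height apart. It scored a gear 6 mm too high about the same as one at home. That higher fit put the gear about 4–5 mm off the shaft axis, so I relied on the contact height.

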